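# Set the two-dial code on the carver's tool case

### The job

Set the code on the green tool case: turn its red dial until its white pointer points at the yellow mark on the ring around it, and after that turn its blue dial to its own yellow mark in the same way, leaving the red one set. Then let go, and do not touch the grey case.

Things in the scene. Friction and masses are not known exactly. Their poses are not given: they have to be found in the camera images.
- red_dial: Red dial on the green case: disc 72 mm wide, 8 mm thick, with an upright grip bar 60 long, 14 wide, 8 to 36 mm above the lid. Origin on its vertical axis on the lid, 90 mm above the bench. x: along the bar to its white pointer end; z up. Stays where left (friction 0.06 N m); stops well past the mark. Mark lies 0.4 to 1.55 rad anticlockwise from above. Dial axes are 130 mm apart.
- red_ring: Flat aluminium scale ring, 108 mm across, 3 mm high, fixed on the green case's lid around the red dial, with dark ticks and one yellow mark (the code). Origin on the dial's axis, on the lid; x points from the axis to the yellow mark, z up. It does not turn.
- blue_dial: Blue dial on the green case: disc 72 mm wide, 8 mm thick, with an upright grip bar 60 long, 14 wide, 8 to 36 mm above the lid. Origin on its vertical axis on the lid, 90 mm above the bench. x: along the bar to its white pointer end; z up. Stays where left (friction 0.06 N m); stops well past the mark. Mark lies 0.4 to 1.55 rad clockwise from above. Dial axes are 130 mm apart.
- blue_ring: Flat aluminium scale ring, 108 mm across, 3 mm high, fixed on the green case's lid around the blue dial, with dark ticks and one yellow mark (the code). Origin on the dial's axis, on the lid; x points from the axis to the yellow mark, z up. It does not turn.
- grey_case: A second steel case like the green one (both 180 mm deep along x, 260 mm wide along y, 90 mm high, fixed to the bench), but light grey, with the same red and blue dials. Origin at the centre of its underside; z up.

How it is judged:
By the outcome, as a careful person would: the job done as asked, in the order asked, and still so for the second after the job is handed in, with the robot touching nothing.
It also fails if it takes over 43 s, if anything falls off the work surface, if the arm or the gripper's body presses on something with over 40 N, if the wrist force passes 120 N, or if a joint passes its speed limit or range.

### The arm

A 6-joint arm with a two-finger parallel gripper is mounted at the origin on the work surface. World frame = base frame: x ahead of the robot, y to its left, z up, the work surface at z = 0. Lengths are in m, angles in rad, forces in N, time in s.
With the tool pointing down it reaches from about 0.425 to 0.95 m from the base axis. Payload 3.5 kg.
Tool frame: the origin (TCP) lies at the very end of the fingers, on their centre line; the grasp point (between the pads) lies 19 mm behind it; x points along the fingers, z is the direction in which the jaws open and shut, and the axes are right-handed (so a half turn about x gives the same grasp; the last joint's range is limited). The gripper opens to 85 mm and grips with 20 to 120 N. Pads are 22 mm wide; open, the fingers measure 114 mm over their backs; the gripper's body (76 mm by 85 mm) begins 54 mm behind the grasp point. The pads swing forward as they close: fully open they stand 13 mm farther back than shut.
Start: joints at [1.088, 0.286, 1.577, -0, 1.279, -0.15], TCP at [0.22, 0.638, 0.231] pointing down, gripper open.
Joint ranges: [-2.77, 2.77], [-0.9, 2.22], [0.21, 2.48], [-1.53, 4.67], [0.24, 2.81], [-2.84, 2.84]. Speed limits (rad/s): [2.79, 2.79, 3.14, 3.14, 3.14, 3.14].

### API

Orientations are given as a unit quaternion [x, y, z, w].
In Python, from plant import ctrl, cams gives the robot as it stands.
- The arm moves only by the tool play_rows, never from a script. Its argument "rows" is a list of rows, each a list of 3 entries, a list of its own where there are three numbers: the opening in per cent of the stroke, from 0 (shut) to 100 (fully open), then the shift along the tool's x, y, z in units of 0.3 m (1.0 is 0.3 m), then the turn, a rotation vector about the tool's x, y, z in units of pi/2 rad (1.0 is pi/2 rad). A call has 1 to 10 rows; each row is the pose to reach, as a shift and turn from the pose commanded when the call began, along the tool's axes at that moment; what a row does not reach only later rows make up. A row lasts 1/12 s, in which the tool goes at most 41.7 mm and 7.16 degrees, less where a joint would pass 70% of its speed; a pose out of reach is approached as far as the arm can. A call with a number of a shift or a turn outside -1 to 1 is refused whole. A call with a gripper value outside its range is refused whole. The fingers move at their own pace and stop on an object; "force" is the grip in N (left out, the last holds). Time passes only in rows, so rows that repeat a pose let the fingers close. It gives the time, the measured TCP pose, the force and the opening at its end, in the units of the state.
- ctrl.get_state(): the state, without advancing time (a new reading comes with each control period).
- cams.read_camera(name): name is "side" or "top" or "wrist"; returns a dict with "color" (420x560x3 uint8, red, green, blue), "fx", "fy", "cx", "cy" (pixels), "k1" (the pictures are not rectified: a ray, as slopes to the right and down, at radius r is drawn at 1 + k1 r^2 times it, then the intrinsics apply), "view" (4x4, takes a point from world to camera coordinates). Camera axes: x right, y down, z forward; pixel columns grow to the right and rows downward; lengths in m; the calibration is good to about 2 mm. A picture is of the moment at which its call begins. There is no depth.
- ctrl.sign_off(): hands the job in, once; it reports no verdict.
The state is a dict: "time": time; "qpos": joint angles; "dq": joint speeds; "joint_efforts": joint torques, N m; "eef_pos": TCP position; "tcp_rot": TCP orientation; "contact_force": force on the tool from outside, world axes, zero at the start; "wrist_torque": the same for the moment, N m; "opening": opening from 0.0 (shut) to 1.0 (fully open).
Only numpy, scipy, OpenCV 4.12 (cv2) and the standard library are available. Lean on these libraries where they do the work, as an engineer would, in place of code of your own. Each camera call takes 0.05 s, during which the arm holds its last target. There are 200 camera calls.

## Working session

There is one attempt and no reset: what is moved stays moved. The work goes in short steps, Python scripts to look and compute and a tool call to move; the robot and the scene stay as the last step left them, time stands still between calls to the robot, and variables do not carry over. Pictures are saved under pics/ and viewed, about 8 in all and at most 12, crops included, and the job is handed in when it is done.

Besides the shell and the picture viewer there is one more tool, called after ">>>" as a command line: name --argument value ..., lists and objects as JSON in quotes. play_rows: Moves the arm, as the interface text tells. Shifts and turns lie within -1 to 1; 1 stands for 0.3 m of shift or pi/2 rad of turn. Its arguments: {"type":"object","properties":{"rows":{"type":"array"},"force":{"type":"number"}},"required":["rows"]}

```bash
mkdir -p pics; cat > h.py <<'E'
import numpy as np,cv2
from plant import ctrl,cams
def shot(n,f=None):
    c=cams.read_camera(n)
    if f: cv2.imwrite('pics/'+f,cv2.cvtColor(c['color'],cv2.COLOR_RGB2BGR))
    return c
def toplane(c,uv,z):
    uv=np.atleast_2d(np.asarray(uv,float))
    K=np.array([[c['fx'],0,c['cx']],[0,c['fy'],c['cy']],[0,0,1]])
    s=cv2.undistortPoints(uv[:,None],K,np.array([c['k1'],0,0,0,0.]))[:,0]
    # forward model is 1+k1 r^2, same as OpenCV
    V=np.array(c['view']);R=V[:3,:3];o=-R.T@V[:3,3]
    d=np.c_[s,np.ones(len(s))]@R
    return o+d*((z-o[2])/d[:,2])[:,None]
def proj(c,P):
    V=np.array(c['view']);p=np.atleast_2d(P)@V[:3,:3].T+V[:3,3];s=p[:,:2]/p[:,2:]
    s=s*(1+c['k1']*(s**2).sum(1))[:,None]
    return s*[c['fx'],c['fy']]+[c['cx'],c['cy']]
E
python3 - <<'E'
from h import *
a=shot('top','top0.png');b=shot('wrist','wr0.png')
s=ctrl.get_state();print({k:np.round(v,3) for k,v in s.items()})
for c in(a,b):print(c['fx'],c['k1'],np.round(c['view'],3))
E
```

```text
{'time': np.float64(0.1), 'qpos': array([ 1.088,  0.287,  1.578, -0.   ,  1.279, -0.15 ]), 'dq': array([-0.001, -0.   , -0.004,  0.001,  0.001, -0.   ]), 'joint_efforts': array([ 1.0000e-03, -4.0729e+01, -2.9370e+01, -0.0000e+00,  3.0000e-03,
        0.0000e+00]), 'eef_pos': array([0.22 , 0.637, 0.23 ]), 'tcp_rot': array([-0.411,  0.577,  0.41 ,  0.575]), 'contact_force': array([-0.137,  0.278, -0.026]), 'wrist_torque': array([-0.027, -0.004,  0.023]), 'opening': np.float64(1.002)}
411.7736319384607 -0.12045518026865515 [[-0.    -1.    -0.006 -0.02 ]
 [-0.987  0.001 -0.161  0.56 ]
 [ 0.161  0.006 -0.987  0.931]
 [ 0.     0.     0.     1.   ]]
366.73649098388955 -0.05527188473164632 [[ 0.327  0.945 -0.002 -0.673]
 [ 0.905 -0.313  0.288 -0.038]
 [ 0.272 -0.096 -0.958  0.379]
 [ 0.     0.     0.     1.   ]]
```

View pics/top0.png

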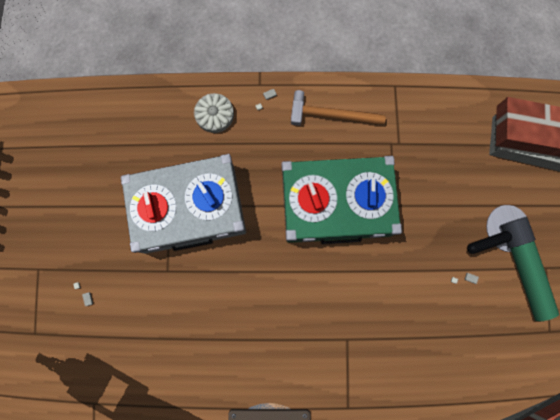

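View pics/wr0.png

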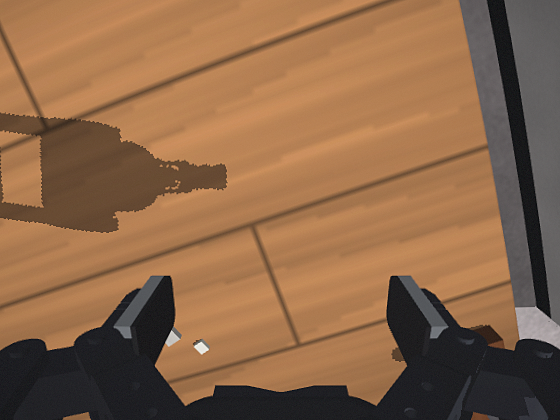

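Top view: green case at about (342,198) with its red dial near (314,198) and yellow mark to its left, and its blue dial near (371,195) with yellow mark upper right. The grey case is at about (183,203). The wrist view shows bench and only the grey case's edge.

```bash
cat >> h.py <<'E'
def blobs(m,amin=4):
    n,l,s,ce=cv2.connectedComponentsWithStats(m.astype(np.uint8))
    return [(s[i,4],ce[i]) for i in range(1,n) if s[i,4]>=amin]
def masks(c):
    h=cv2.cvtColor(c['color'],cv2.COLOR_RGB2HSV).astype(int);H,S,V=h[...,0],h[...,1],h[...,2]
    return dict(red=((H<6)|(H>174))&(S>150)&(V>80),blue=(H>105)&(H<130)&(S>130)&(V>60),yellow=(H>22)&(H<35)&(S>110)&(V>150),white=(S<40)&(V>190))
E
python3 - <<'E'
from h import *
c=shot('top')
m=masks(c)
for k in('red','blue','yellow'):
    for a,p in blobs(m[k],4):
        if 110<p[0]<420 and 140<p[1]<250: print(k,a,p.round(1),toplane(c,p,0.093 if k=='yellow' else .1)[0].round(4))
cv2.imwrite('pics/crop.png',cv2.resize(cv2.cvtColor(c['color'],cv2.COLOR_RGB2BGR)[145:250,275:410],None,fx=5,fy=5,interpolation=cv2.INTER_CUBIC))
E
```

```text
red 646 [313.2 198.5] [ 0.5818 -0.1016  0.1   ]
red 561 [152.8 207.9] [0.5609 0.2617 0.1   ]
blue 663 [208.  196.4] [0.587  0.1357 0.1   ]
blue 666 [369.5 195.2] [ 0.5894 -0.2295  0.1   ]
yellow 21 [221. 181.] [0.6244 0.1081 0.093 ]
yellow 25 [384.2 181.5] [ 0.623  -0.2666  0.093 ]
yellow 26 [294.3 189.6] [ 0.6038 -0.0594  0.093 ]
yellow 19 [135.6 198.3] [0.5848 0.3059 0.093 ]
```

View pics/crop.png

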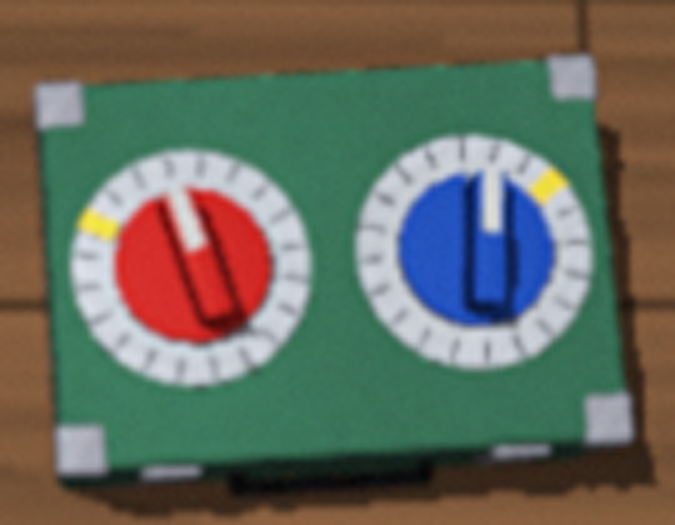

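```bash
cat >> h.py <<'E'
from scipy.spatial.transform import Rotation as Ro
def ang(v): return np.arctan2(v[1],v[0])
def move(target,phi,pose=None):
    """rows units from current pose to TCP target, pointing down, with bar angle phi (tool y along bar, either way)"""
    s=ctrl.get_state();p=np.array(s['eef_pos']);R=Ro.from_quat(s['tcp_rot'])
    x=np.array([0,0,-1.]);best=None
    for k in(0,np.pi):
        y=np.array([np.cos(phi+k),np.sin(phi+k),0]);Rt=Ro.from_matrix(np.c_[x,y,np.cross(x,y)])
        rv=(R.inv()*Rt).as_rotvec()
        print('shift',(R.inv().apply(np.array(target)-p)/.3).round(3),'turn',(rv/(np.pi/2)).round(3),'q6',s['qpos'][5])
E
python3 - <<'E'
from h import *
c=shot('top')
f=lambda u:(np.array(u)+.5)/5-.5+[275,145]
P=lambda u,z:toplane(c,f(u),z)[0]
for n,ring,tip,mid,tail in(('red',(191,267),(176,192),None,(222,318)),('blue',(475,252),(491,172),None,(487,305))):
    print(n,'axis',P(ring,.093).round(4),'bar',ang(P(tip,.126)-P(tail,.126)),'len',np.linalg.norm(P(tip,.126)-P(tail,.126)),'mid',(P(tip,.126)+P(tail,.126))/2)
    y={'red':(98,223),'blue':(550,185)}[n];d=P(y,.093)-P(ring,.093);print('mark',ang(d),np.linalg.norm(d))
s=ctrl.get_state();R=Ro.from_quat(s['tcp_rot']);print(R.as_matrix().round(3))
w=shot('wrist');V=np.array(w['view']);o=-V[:3,:3].T@V[:3,3]
print('cam in tool',R.inv().apply(o-s['eef_pos']).round(3),'fwd',R.inv().apply(V[2,:3]).round(3))
move([.52,-.165,.28],0.)
E
```

```text
red axis [ 0.5844 -0.1013  0.093 ] bar 0.3300801617994 len 0.05948887567348315 mid [ 0.5832893  -0.10216974  0.126     ]
mark 1.1181948766453107 0.046746193784777186
blue axis [ 0.5913 -0.2313  0.093 ] bar -0.07006827848319912 len 0.05999700514471185 mid [ 0.59075449 -0.23042732  0.126     ]
mark -0.8543451644961948 0.047929256263660285
[[-0.001 -0.945  0.327]
 [-0.001  0.327  0.945]
 [-1.     0.    -0.001]]
cam in tool [-0.142  0.073 -0.   ] fwd [ 0.957 -0.289  0.   ]
shift [-0.162 -1.818 -2.203] turn [ 1.788e+00 -0.000e+00  1.000e-03] q6 -0.1499881087775023
shift [-0.162 -1.818 -2.203] turn [-0.212 -0.001 -0.   ] q6 -0.1499881087775023
```

>>> play_rows --rows '[[40,[0,-0.976,-0.965],[0.79,0,0]],[40,[0,-0.976,-0.965],[0.79,0,0]],[40,[0,-0.976,-0.965],[0.79,0,0]],[40,[0,-0.976,-0.965],[0.79,0,0]],[40,[0,-0.976,-0.965],[0.79,0,0]],[40,[0,-0.976,-0.965],[0.79,0,0]],[40,[0,-0.976,-0.965],[0.79,0,0]],[40,[0,-0.976,-0.965],[0.79,0,0]],[40,[0,-0.976,-0.965],[0.79,0,0]],[40,[0,-0.976,-0.965],[0.79,0,0]]]' --force 40

```text
time: 1.08
eef_pos: [0.4031, 0.2665, 0.2315]
tcp_rot: [0.003, 0.707, -0.003, 0.707]
contact_force: [1.0, -0.7, -0.5]
opening: 0.398
```

```bash
python3 -c "
from h import *
print(ctrl.get_state()['eef_pos'],ctrl.get_state()['qpos']);move([.584,-.1015,.22],.33)"
```

```text
[0.40314556 0.26649564 0.2314735 ] [ 3.73938740e-01 -1.47711628e-01  2.03489535e+00 -3.51582455e-04
  1.25377941e+00  3.83373538e-01]
shift [ 0.039 -1.221  0.614] turn [ 0.784  0.    -0.   ] q6 0.38337353762733
shift [ 0.039 -1.221  0.614] turn [-1.216  0.     0.   ] q6 0.38337353762733
```

>>> play_rows --rows '[[40,[0,-1.0,0.6],[0.784,0,0]],[40,[0,-1.0,0.6],[0.784,0,0]],[40,[0,-1.0,0.6],[0.784,0,0]],[40,[0,-1.0,0.6],[0.784,0,0]],[40,[0,-1.0,0.6],[0.784,0,0]],[40,[0,-1.0,0.6],[0.784,0,0]],[40,[0,-1.0,0.6],[0.784,0,0]],[40,[0,-1.0,0.6],[0.784,0,0]],[40,[0,-1.0,0.6],[0.784,0,0]],[40,[0,-1.0,0.6],[0.784,0,0]]]'

```text
time: 1.92
eef_pos: [0.5833, -0.0359, 0.2311]
tcp_rot: [0.412, 0.574, -0.413, 0.575]
contact_force: [-1.5, 0.1, -0.8]
opening: 0.401
```

```bash
python3 - <<'E'
from h import *
c=shot('wrist','wr1.png');print(ctrl.get_state()['eef_pos'],ctrl.get_state()['qpos'])
print(proj(c,[[.584,-.1015,.126],[.591,-.231,.126]]))
m=masks(c)
for k in('red','blue','yellow','white'):
    for a,p in blobs(m[k],60): print(k,a,p.round(1),toplane(c,p,0.093 if k=='yellow' else .12)[0].round(4))
move([.584,-.1015,.14],.33)
E
```

```text
[ 0.5824713 -0.0341309  0.2309642] [-2.32301179e-01  8.69373219e-02  1.80706256e+00 -8.04840296e-05
  1.24797960e+00  1.01431594e+00]
[[365.38371854 239.05509157]
 [522.68996554 280.70195865]]
red 5488 [357.  225.5] [ 0.5902 -0.0937  0.12  ]
blue 6733 [ 67.  121.7] [0.5965 0.1221 0.12  ]
blue 5018 [499.2 263.6] [ 0.5966 -0.2105  0.12  ]
yellow 300 [113.6  88. ] [0.6255 0.107  0.093 ]
yellow 259 [317.  184.8] [ 0.6045 -0.0599  0.093 ]
yellow 164 [551.9 240.9] [ 0.6236 -0.2659  0.093 ]
white 20886 [ 87.8 107.6] [0.6103 0.1098 0.12  ]
white 102 [20.7 32.7] [0.6438 0.1627 0.12  ]
white 721 [320.7 105.1] [ 0.6611 -0.039   0.12  ]
white 3161 [379.8 187.7] [ 0.6217 -0.0985  0.12  ]
white 60 [ 15.7 190.2] [0.536  0.1512 0.12  ]
white 1175 [304.1 215.9] [ 0.5847 -0.0545  0.12  ]
white 418 [368.3 216.8] [ 0.599  -0.0991  0.12  ]
white 2707 [496.1 225.9] [ 0.6231 -0.1931  0.12  ]
white 107 [ 21.8 216.8] [0.5169 0.1442 0.12  ]
white 335 [535.6 261.8] [ 0.6071 -0.238   0.12  ]
white 742 [540.9 278. ] [ 0.5962 -0.2496  0.12  ]
white 474 [266. 290.] [ 0.5189 -0.0469  0.12  ]
white 312 [511.9 348.4] [ 0.5307 -0.2606  0.12  ]
shift [ 0.303 -0.067  0.215] turn [-0.004 -0.     0.   ] q6 1.0143159350148456
shift [ 0.303 -0.067  0.215] turn [1.996 0.    0.   ] q6 1.0143159350148456
```

View pics/wr1.png

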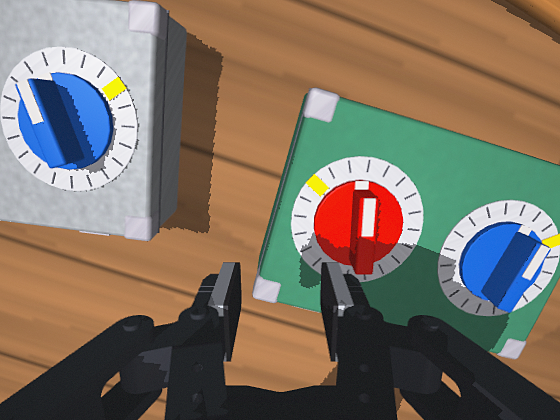

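Wrist view: green case's red dial at (358,225), bar vertical in the image (aligned with the fingers), mark at (317,185), and blue dial at (499,264). The mark position agrees with the top view to 1 mm. I'm descending on the red dial.

>>> play_rows --rows '[[40,[0.1,-0.067,0.215],[0,0,0]],[40,[0.2,-0.067,0.215],[0,0,0]],[40,[0.25,-0.067,0.215],[0,0,0]],[40,[0.3,-0.067,0.215],[0,0,0]],[40,[0.35,-0.067,0.215],[0,0,0]],[40,[0.4,-0.067,0.215],[0,0,0]],[40,[0.42,-0.067,0.215],[0,0,0]],[40,[0.42,-0.067,0.215],[0,0,0]]]'

```text
time: 2.63
eef_pos: [0.5826, -0.0984, 0.1033]
tcp_rot: [0.408, 0.578, -0.409, 0.576]
contact_force: [-0.2, -0.4, 0.2]
opening: 0.4
```

```bash
python3 - <<'E'
from h import *
c=shot('wrist','wr2.png');print(ctrl.get_state()['eef_pos'],ctrl.get_state()['contact_force'])
move([.584,-.1015,.104],.33)
E
```

```text
[ 0.58356605 -0.09877477  0.10479676] [-0.4900432   0.04749982  0.05452005]
shift [ 0.003 -0.002  0.009] turn [ 0.005 -0.001  0.001] q6 0.8938143303206877
shift [ 0.003 -0.002  0.009] turn [-1.995e+00 -1.000e-03 -1.000e-03] q6 0.8938143303206877
```

View pics/wr2.png

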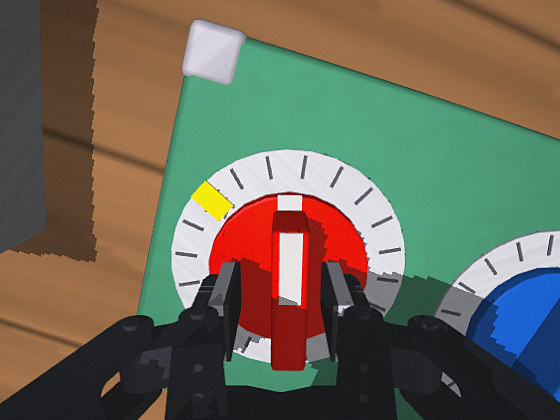

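The fingers straddle the red bar (bar at x≈290, finger midpoint ≈280, so about 2.7 mm off), with the mark at (211,200). I'll centre and close.

>>> play_rows --rows '[[40,[0,0,0.009],[0,0,0]],[0,[0,0,0.009],[0,0,0]],[0,[0,0,0.009],[0,0,0]],[0,[0,0,0.009],[0,0,0]],[0,[0,0,0.009],[0,0,0]],[0,[0,0,0.009],[0,0,0]]]' --force 40

```text
time: 3.18
eef_pos: [0.5855, -0.1011, 0.107]
tcp_rot: [0.41, 0.577, -0.409, 0.577]
contact_force: [-2.0, 5.0, 5.7]
opening: 0.154
```

```bash
python3 - <<'E'
from h import *
c=shot('wrist','wr3.png');s=ctrl.get_state();R=Ro.from_quat(s['tcp_rot']).as_matrix()
print(s['eef_pos'],s['contact_force'],s['opening'],'yang',ang(R[:,1]))
m=masks(c)
for a,p in blobs(m['yellow'],100):P=toplane(c,p,.093)[0];print(p,P,ang(P-[.584,-.1015,0]))
h=masks(c)['white'].astype(np.uint8)
for a,p in blobs(h,80):
  if 240<p[0]<340:print('w',a,p,toplane(c,p,.126)[0],toplane(c,p,.098)[0])
E
```

```text
[ 0.58550945 -0.10107566  0.10708769] [-2.23397006  4.44537876  6.00100726] 0.1500556412725663 yang 0.33626218235971633
[205.34924623 202.60678392] [ 0.60469466 -0.06010975  0.093     ] 1.1071577780108777
w 12113 [273.82407331 217.52786263] [ 0.61815217 -0.08821868  0.126     ] [ 0.60967152 -0.09058444  0.098     ]
w 344 [280.09883721 203.98255814] [ 0.62356302 -0.08867789  0.126     ] [ 0.61630872 -0.09114773  0.098     ]
w 1239 [280.57062147 262.43583535] [ 0.60263298 -0.09616011  0.126     ] [ 0.59063496 -0.10032577  0.098     ]
```

>>> play_rows --rows '[[0,[0,0,0],[-0.05,0,0]],[0,[0,0,0],[-0.1,0,0]],[0,[0,0,0],[-0.15,0,0]],[0,[0,0,0],[-0.2,0,0]],[0,[0,0,0],[-0.25,0,0]],[0,[0,0,0],[-0.3,0,0]],[0,[0,0,0],[-0.35,0,0]],[0,[0,0,0],[-0.4,0,0]],[0,[0,0,0],[-0.45,0,0]],[0,[0,0,0],[-0.495,0,0]]]'

```text
time: 4.07
eef_pos: [0.585, -0.1005, 0.1071]
tcp_rot: [0.16, 0.689, -0.158, 0.689]
contact_force: [-3.8, 5.3, 7.5]
opening: 0.152
```

>>> play_rows --rows '[[0,[0,0,0],[0,0,0]],[0,[0,0,0],[0,0,0]],[0,[0,0,0],[0,0,0]]]'

```text
time: 4.32
eef_pos: [0.585, -0.1005, 0.1071]
tcp_rot: [0.161, 0.689, -0.159, 0.688]
contact_force: [-3.4, 5.6, 6.2]
opening: 0.149
```

```bash
cat > chk.py <<'E'
from h import *
import sys
c=shot('wrist',sys.argv[1]);s=ctrl.get_state();R=Ro.from_quat(s['tcp_rot']).as_matrix()
print(s['eef_pos'],s['contact_force'],s['opening'],'yang',ang(R[:,1]),'q6',s['qpos'][5],s['time'])
m=masks(c)
for a,p in blobs(m['yellow'],100):
  P=toplane(c,p,.093)[0];print('yellow',p,P,ang(P-[.584,-.1015,0]),ang(P-[.591,-.231,0]))
for a,p in blobs(m['white'],80):
  if 200<p[0]<380 and a<3000:print('w',a,p,toplane(c,p,.126)[0],toplane(c,p,.098)[0])
E
python3 chk.py wr4.png
```

```text
[ 0.58503423 -0.10050133  0.10705654] [-3.1914135   5.07361929  7.31198959] 0.15206876568636302 yang 1.1143947001924535 q6 0.11321924015813457 4.3667
yellow [276.88709677 170.42511521] [ 0.60450614 -0.05973591  0.093     ] 1.1143750879215784 1.4920976954812533
w 324 [280.        203.5462963] [ 0.60321022 -0.06559273  0.126     ] [ 0.59979214 -0.07238663  0.098     ]
w 1472 [280.01494565 268.45923913] [ 0.59226888 -0.08784751  0.126     ] [ 0.58637149 -0.09968438  0.098     ]
```

View pics/wr4.png

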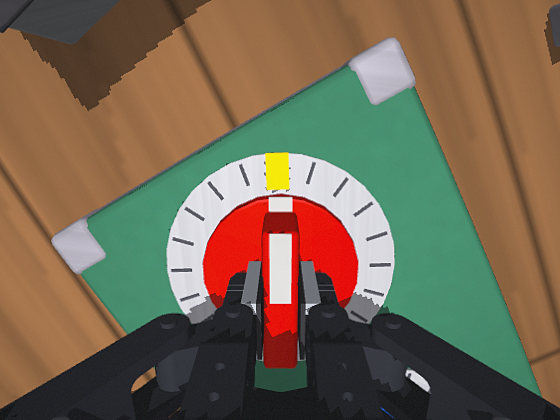

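The pointer is at (280,204) and the mark at (277,170), with the ring centred at x≈280. It is about 0.03 rad short, so I'll turn slightly further and then release.

>>> play_rows --rows '[[0,[0,0,0],[-0.01,0,0]],[0,[0,0,0],[-0.02,0,0]],[0,[0,0,0],[-0.02,0,0]],[0,[0,0,0],[-0.02,0,0]],[40,[0,0,0],[-0.02,0,0]],[40,[0,0,0],[-0.02,0,0]],[40,[0,0,0],[-0.02,0,0]],[40,[0,0,0],[-0.02,0,0]]]'

```text
time: 5.03
eef_pos: [0.585, -0.1023, 0.1052]
tcp_rot: [0.149, 0.691, -0.149, 0.691]
contact_force: [0.3, 1.3, -0.1]
opening: 0.401
```

>>> play_rows --rows '[[40,[-0.1,0,0],[0,0,0]],[40,[-0.2,0,0],[0,0,0]],[40,[-0.3,0,0],[0,0,0]],[40,[-0.4,0,0],[0,0,0]],[40,[-0.4,0,0],[0,0,0]]]'

```text
time: 5.45
eef_pos: [0.5885, -0.1034, 0.2335]
tcp_rot: [0.149, 0.686, -0.15, 0.696]
contact_force: [0.8, -0.1, 1.4]
opening: 0.403
```

```bash
python3 chk.py wr5.png; python3 -c "
from h import *
move([.591,-.231,.20],-.07)"
```

```text
[ 0.58734518 -0.10299911  0.23026805] [-0.01928097 -0.18953293 -0.60655843] 0.4001727609779633 yang 1.145208763493045 q6 0.08219722458728411 5.5
yellow [272.  139.5] [ 0.60456152 -0.05972887  0.093     ] 1.1133741329509068 1.4917796256168772
w 725 [332.02068966  85.22344828] [ 0.65627046 -0.04138612  0.126     ] [ 0.66057112 -0.04193229  0.098     ]
w 431 [272.         188.09280742] [ 0.59209129 -0.0874155   0.126     ] [ 0.58920082 -0.09311915  0.098     ]
w 1153 [377.60450997 293.7753686 ] [ 0.63114488 -0.196806    0.126     ] [ 0.63263027 -0.21476658  0.098     ]
shift [ 0.102 -0.384  0.186] turn [ 0.774  0.005 -0.004] q6 0.08219722458728411
shift [ 0.102 -0.384  0.186] turn [-1.226  0.004  0.006] q6 0.08219722458728411
```

View pics/wr5.png

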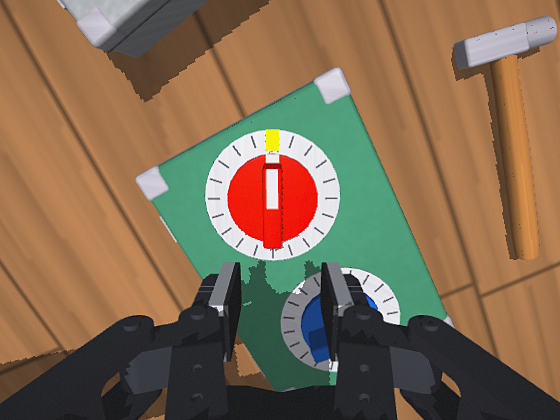

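Red is set: mark (272,140), bar stripe (272,188) and ring centre (272,195) are all in one column. On to blue.

>>> play_rows --rows '[[40,[0,-0.384,0.186],[0.774,0,0]],[40,[0,-0.384,0.186],[0.774,0,0]],[40,[0,-0.384,0.186],[0.774,0,0]],[40,[0,-0.384,0.186],[0.774,0,0]],[40,[0,-0.384,0.186],[0.774,0,0]],[40,[0,-0.384,0.186],[0.774,0,0]],[40,[0,-0.384,0.186],[0.774,0,0]],[40,[0,-0.384,0.186],[0.774,0,0]],[40,[0,-0.384,0.186],[0.774,0,0]],[40,[0,-0.384,0.186],[0.774,0,0]]]'

```text
time: 6.33
eef_pos: [0.5875, -0.2298, 0.2231]
tcp_rot: [-0.518, -0.482, 0.519, -0.48]
contact_force: [0.7, -0.0, 0.0]
opening: 0.401
```

>>> play_rows --rows '[[40,[0.1,0,0],[0,0,0]],[40,[0.2,0,0],[0,0,0]],[40,[0.24,0,0],[0,0,0]],[40,[0.24,0,0],[0,0,0]],[40,[0.24,0,0],[0,0,0]]]'

```text
time: 6.75
eef_pos: [0.5875, -0.2296, 0.1519]
tcp_rot: [-0.517, -0.483, 0.518, -0.481]
contact_force: [0.3, -0.6, 0.2]
opening: 0.405
```

```bash
python3 chk.py wr6.png; python3 -c "
from h import *
move([.591,-.231,.105],-.07)"
```

```text
[ 0.58860572 -0.23020167  0.15387797] [ 0.12290836 -0.39477175  0.4400381 ] 0.40132377184084145 yang -0.0705809597717788 q6 1.1082887168379736 6.8
yellow [341.28239845 170.92649903] [ 0.62287876 -0.26652376  0.093     ] -1.3394206332616299 -0.8394236235989289
yellow [  3.94573643 227.5503876 ] [ 0.60349786 -0.06452609  0.093     ] 1.0855158789389912 1.4958629080865116
w 1311 [365.43707094  70.13882532] [ 0.67282112 -0.27314633  0.126     ] [ 0.67460696 -0.27937209  0.098     ]
w 205 [281.31219512 172.20487805] [ 0.63065417 -0.23368466  0.126     ] [ 0.62541516 -0.23333627  0.098     ]
w 896 [282.36495536 217.42745536] [ 0.60866602 -0.23264334  0.126     ] [ 0.59976388 -0.23212147  0.098     ]
w 1270 [278.53779528 291.97716535] [ 0.56866568 -0.22788972  0.126     ] [ 0.55309965 -0.22657592  0.098     ]
shift [0.163 0.008 0.002] turn [-0.  0. -0.] q6 1.1082887168379736
shift [0.163 0.008 0.002] turn [ 2.e+00 -1.e-03 -0.e+00] q6 1.1082887168379736
```

View pics/wr6.png

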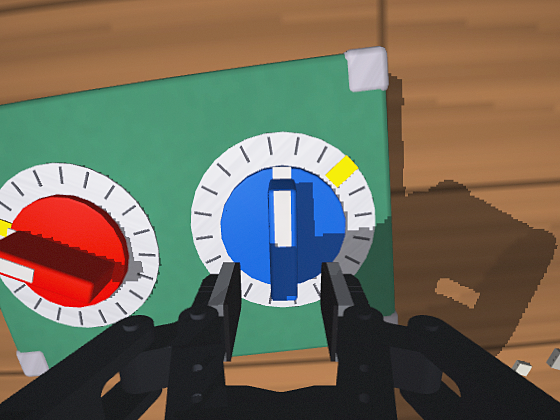

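The blue bar (282,217) is vertical between the fingers, with its mark at (341,171). Descending and closing.

>>> play_rows --rows '[[40,[0.07,0.006,0.003],[0,0,0]],[40,[0.13,0.006,0.003],[0,0,0]],[40,[0.155,0.006,0.003],[0,0,0]],[40,[0.155,0.006,0.003],[0,0,0]],[0,[0.155,0.006,0.003],[0,0,0]],[0,[0.155,0.006,0.003],[0,0,0]],[0,[0.155,0.006,0.003],[0,0,0]],[0,[0.155,0.006,0.003],[0,0,0]],[0,[0.155,0.006,0.003],[0,0,0]],[0,[0.155,0.006,0.003],[0,0,0]]]'

```text
time: 7.63
eef_pos: [0.591, -0.2312, 0.1089]
tcp_rot: [0.518, 0.481, -0.517, 0.483]
contact_force: [-0.3, 2.3, 6.3]
opening: 0.155
```

```bash
python3 chk.py wr7.png
```

```text
[ 0.59102675 -0.23113711  0.10889156] [-0.84435963  2.94782714  5.1273075 ] 0.1548283978303778 yang -0.07042101613006325 q6 1.108309138347532 7.6833
yellow [353.18309859 196.22023047] [ 0.62300566 -0.26658169  0.093     ] -1.3387707705714016 -0.8382585422746531
w 338 [280.05029586 199.10650888] [ 0.63248609 -0.23458006  0.126     ] [ 0.62526912 -0.23405256  0.098     ]
w 1060 [279.61226415 252.21792453] [ 0.61232164 -0.23298057  0.126     ] [ 0.60060349 -0.23209603  0.098     ]
```

>>> play_rows --rows '[[0,[0,0,0],[0.05,0,0]],[0,[0,0,0],[0.1,0,0]],[0,[0,0,0],[0.15,0,0]],[0,[0,0,0],[0.2,0,0]],[0,[0,0,0],[0.25,0,0]],[0,[0,0,0],[0.3,0,0]],[0,[0,0,0],[0.35,0,0]],[0,[0,0,0],[0.4,0,0]],[0,[0,0,0],[0.45,0,0]],[0,[0,0,0],[0.49,0,0]]]'

```text
time: 8.52
eef_pos: [0.5912, -0.2307, 0.1089]
tcp_rot: [0.662, 0.251, -0.66, 0.252]
contact_force: [0.3, 3.3, 7.1]
opening: 0.156
```

>>> play_rows --rows '[[0,[0,0,0],[0,0,0]],[0,[0,0,0],[0,0,0]],[0,[0,0,0],[0,0,0]]]'

```text
time: 8.77
eef_pos: [0.5912, -0.2306, 0.1089]
tcp_rot: [0.661, 0.252, -0.66, 0.253]
contact_force: [0.4, 2.9, 6.8]
opening: 0.152
```

```bash
python3 chk.py wr8.png
```

```text
[ 0.59123837 -0.23064462  0.10888768] [-0.08417757  3.26077632  5.94940154] 0.1482545199658581 yang -0.840453032576442 q6 1.8782505581950084 8.8167
yellow [282.4452381  166.04761905] [ 0.62277893 -0.2669558   0.093     ] -1.3405754527244937 -0.8469853087610785
w 2283 [211.38633377  54.6412615 ] [ 0.66747413 -0.2825974   0.126     ] [ 0.67345912 -0.28179597  0.098     ]
w 1134 [311.21693122 168.98589065] [ 0.61843627 -0.27682749  0.126     ] [ 0.6134707  -0.27473759  0.098     ]
w 200 [277.88  197.025] [ 0.62036447 -0.26170979  0.126     ] [ 0.61582947 -0.25624399  0.098     ]
w 1512 [366.23941799 293.18716931] [ 0.56977877 -0.25595711  0.126     ] [ 0.55394756 -0.24920669  0.098     ]
```

View pics/wr8.png

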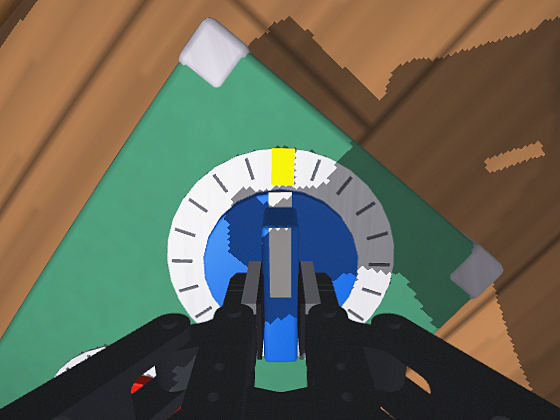

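Blue pointer at x≈280 and mark at (283,166), ring centre x≈280.5: about 0.024 rad short. I'll trim, release and retreat upward.

>>> play_rows --rows '[[0,[0,0,0],[0.008,0,0]],[0,[0,0,0],[0.015,0,0]],[0,[0,0,0],[0.015,0,0]],[0,[0,0,0],[0.015,0,0]],[40,[0,0,0],[0.015,0,0]],[40,[0,0,0],[0.015,0,0]],[40,[0,0,0],[0.015,0,0]],[40,[0,0,0],[0.015,0,0]]]'

```text
time: 9.48
eef_pos: [0.5896, -0.231, 0.1063]
tcp_rot: [-0.663, -0.245, 0.664, -0.245]
contact_force: [-0.2, -0.2, -0.3]
opening: 0.397
```

>>> play_rows --rows '[[40,[-0.1,0,0],[0,0,0]],[40,[-0.2,0,0],[0,0,0]],[40,[-0.3,0,0],[0,0,0]],[40,[-0.4,0,0],[0,0,0]],[40,[-0.45,0,0],[0,0,0]],[40,[-0.45,0,0],[0,0,0]],[40,[-0.45,0,0],[0,0,0]]]'

```text
time: 10.07
eef_pos: [0.5902, -0.2312, 0.2423]
tcp_rot: [0.664, 0.244, -0.663, 0.245]
contact_force: [1.1, 0.4, -0.9]
opening: 0.399
```

```bash
python3 chk.py wr9.png
```

```text
[ 0.5893711  -0.23069643  0.24036823] [-0.2412379  -1.13349518  0.35286724] 0.3974905498578637 yang -0.8638745392945747 q6 1.9015596003206467 10.1167
yellow [278.564 137.816] [ 0.62275447 -0.26678148  0.093     ] -1.3404814259099833 -0.8449553331361443
w 701 [238.58915835  77.11269615] [ 0.67091822 -0.28242622  0.126     ] [ 0.67442202 -0.28184929  0.098     ]
w 438 [278.60273973 184.34931507] [ 0.60308277 -0.24398429  0.126     ] [ 0.59924753 -0.23924837  0.098     ]
w 493 [244.05273834 310.07707911] [ 0.5574059  -0.14740363  0.126     ] [ 0.54862893 -0.13221877  0.098     ]
w 102 [232.12745098 381.03921569] [ 0.5211332 -0.0854292  0.126    ] [ 0.50843193 -0.0635394   0.098     ]
```

View pics/wr9.png

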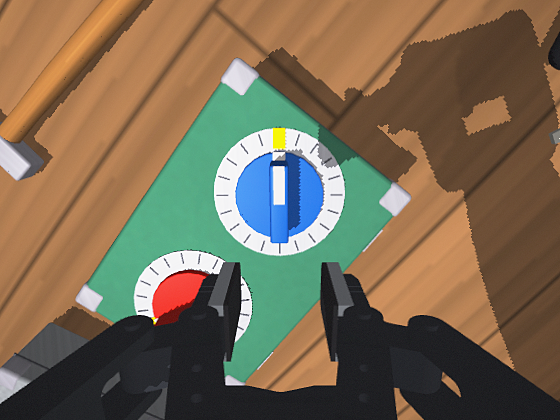

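Blue is set: mark (279,138), pointer (279,184), same column. For a last check, I'll move over to bring red into view.

>>> play_rows --rows '[[40,[-0.05,-0.2,-0.25],[0,0,0]],[40,[-0.05,-0.3,-0.35],[0,0,0]],[40,[-0.05,-0.4,-0.35],[0,0,0]],[40,[-0.05,-0.4,-0.35],[0,0,0]],[40,[-0.05,-0.4,-0.35],[0,0,0]],[40,[-0.05,-0.4,-0.35],[0,0,0]]]'

```text
time: 10.62
eef_pos: [0.5907, -0.0694, 0.2542]
tcp_rot: [-0.662, -0.247, 0.664, -0.245]
contact_force: [0.6, -0.5, 0.3]
opening: 0.396
```

```bash
python3 chk.py wr10.png
```

```text
[ 0.59094431 -0.07073366  0.2544098 ] [-0.90990216 -0.5476203   0.17380767] 0.4009176446157237 yang -0.8621519841791971 q6 2.1438580909997 10.6667
yellow [260.71090047 190.63507109] [ 0.60458772 -0.06020677  0.093     ] 1.1082903841276628 1.4914069846927995
yellow [131.74375 306.6625 ] [0.62547144 0.10662365 0.093     ] 1.3741090765951263 1.4690487128623095
w 2233 [364.1294223  45.6869682] [ 0.6202464  -0.19202716  0.126     ] [ 0.61819765 -0.19886668  0.098     ]
w 204 [344.09313725 264.08823529] [ 0.51842545 -0.06443163  0.126     ] [ 0.50582867 -0.05805304  0.098     ]
w 480 [238.54166667 347.88958333] [0.53283338 0.05400161 0.126     ] [0.52172917 0.07264915 0.098     ]
```

View pics/wr10.png

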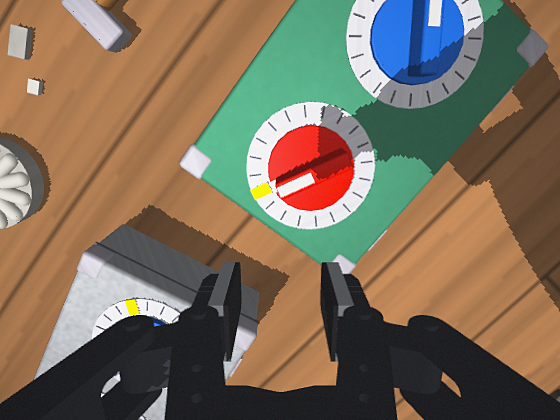

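Red is still on its mark: mark (261,191), bar pointing straight at it, ring centre about (311,165). The tool is clear at z 0.25 and touching nothing.

```bash
python3 -c "
from h import *
print(ctrl.sign_off())"
```

```text
the job is handed in; nothing more can be done
None
```

Both dials on the green case are set to their yellow marks, and I handed the job in at about 10.7 s of the 43 s allowed. I turned the red dial about 0.81 rad anticlockwise first, then the blue dial about 0.79 rad clockwise, letting go of each before lifting away.

- **Red dial:** after release, the wrist view showed its pointer, mark and axis in one line. A last look after the blue dial was set showed it still there, judged by eye.
- **Blue dial:** after release, the mark and pointer sat in the same pixel column, within about 1 pixel of the ring's centre.
- **Contact and force:** the grey case was not touched. The force readings stayed under about 10 N, and the open gripper was clear at z ≈ 0.25 m when I handed in.
- **Disagreement:** turning by the first camera estimates of the mark angles stopped each dial 0.02–0.03 rad short. I trimmed both using the close-up view, and no check failed.

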